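Draw and hold the test vacuum on a valve fitting

TASK

One nest of the leak tester holds a threaded fitting, the other is closed with a flat blank: slide the selector on the valve block all the way to the side of the fitting's nest, and only then take the knob of the leaning suction cylinder and draw its rod straight out along the bore, without forcing it sideways, until the groove turned in the rod has come out level with the cylinder's mouth. Finish while holding the rod there by its knob, since it goes back in if it is let go; leave the fitting, the blank and the other things on the bench where they are.

Things in the scene. Friction and masses are not known exactly. Their poses are not given: they have to be found in the camera images.
- tester: Twin-nest leak tester, fixed: aluminium plate 240 x 400 x 15 mm. Origin: centre of its underside, on the bench; z up, -x its front. On it (tester frame, mm): valve block 50 x 170 at x -75, y -75, top 51 high; two white square nests of 84, tops 29 high, at x 60, y -20 and x 60, y -130; dial gauge of 60 at x 70, y 65, top 160 high; leaning suction cylinder at y 135.
- slide (a joint): Travel of the selector along the tester's +y, 0 to 0.07 m between hard stops: 0 = at the side of the nest at y -130 mm, 0.07 = at the side of the nest at y -20 mm. It starts somewhere in the middle (both shut), takes about 3 N to slide and stays where it is left.
- slide_grip (a point): Point on the centre line of the selector's black grip, 25 mm above the valve block's top: a good TCP height. The grip is a block 34 mm (tester x) by 16 mm (along its travel) by 30 mm high, with three fine ridges on top; its top is 10 mm above this point, its underside 5 mm above the valve block.
- fitting: The fitting under test: black plastic valve body, 64 mm high, with an open-mouthed threaded collar of 63 mm diameter and a short outlet stub at its side, standing upright in one of the two nests (either may have it). Origin: centre of its underside, 21 mm above the bench.
- blank: Grey plastic blank closing the other nest: flange of 72 mm diameter with a stem of 24 mm diameter on top, 44 mm high. Origin: centre of its underside.
- cylinder: Suction cylinder, fixed on the tester: steel tube between square aluminium caps of 46 mm, 135 mm long, leaning 20 degrees from upright towards the tester's front (-x). Origin: centre of the bore's mouth in the top cap's outer face (tester frame: x 34, y 135, 164 mm above the bench); z points out along the bore, y is the tester's y. Bore 15.5 mm, 28 mm long in the cap.
- rod: Piston rod, steel, 14 mm diameter, with a black ribbed round knob of 34 mm diameter, 24 mm high, at its outer end. Origin: knob's centre; z outwards along the rod. Home at the start: knob's centre 32 mm from the mouth, 17 mm free under its collar. Drawing takes 6 to 10 N along the bore; a stop ends the stroke at 70 mm. Let go, it goes back in. 1.5 mm play in the bore; turns freely.
- groove (a point): Centre of the dark groove, 3 mm wide, turned in the rod 77 mm below the knob's centre. At the start it is 45 mm inside the bore, out of sight; the job needs it at the origin of cylinder, that is the rod drawn by 45 mm.
- union_nut: Bystander: black plastic nut ring, 80 mm outside, 62 mm inside, 28 mm high, lying on the tester's plate near x -70, y 80 mm.
- seal_ring: Bystander: rubber ring, 48 mm outside, 7 mm thick, on the tester's plate near x -90, y 155 mm.
- spare_fitting: Bystander: another black fitting like the one under test, standing on the bench to the right of the tester.
- spare_fitting2: Bystander: a third such fitting, standing on the bench to the right of the tester.
- spanner: Bystander: steel open-ended spanner, 200 mm long, lying on the bench to the left of the tester.
- seal_bowl: Bystander: white plastic bowl with rubber seals, 116 mm diameter, 40 mm high, on the bench to the left of the tester.
- leak_spray: Bystander: white plastic bottle, 56 mm diameter, 150 mm high, standing on the bench to the far right of the tester.
Mind the look-alikes: they are no part of the job. There is more than one size of the rod; the job needs the smallest. What is shaped like the fitting but orange or purple is not meant.

How it is judged:
By the outcome, as a careful person would: the job done as asked, in the order asked, and still so for the second after the job is handed in, while the arm keeps its last pose, push and grip.
It also fails if it takes over 48 s, if anything falls off the work surface, if the arm or the gripper's body presses on something with over 40 N, if the wrist force passes 120 N, or if a joint passes its speed limit or range.

ROBOT

A 7-joint arm with a two-finger parallel gripper is mounted at the origin on the work surface. World frame = base frame: x ahead of the robot, y to its left, z up, the work surface at z = 0. Lengths are in m, angles in rad, forces in N, time in s.
With the tool pointing down it reaches from about 0.35 to 0.9 m from the base axis. Payload 19.9 kg.
Tool frame: the origin (TCP) lies between the finger pads, 19 mm behind the fingertips; this is the grasp point; z points along the fingers, y is the line along which they close (so a half turn about z gives the same grasp; the last joint's range is limited). The gripper opens to 94 mm and grips with 3 to 60 N. Pads are 16 mm wide; open, the fingers measure 119 mm over their backs; the gripper's body (75 mm by 177 mm) begins 78 mm behind the grasp point.
Start: joints at [1.089, 0.417, -0.01, 1.614, 0.005, 1.111, -0.053], TCP at [0.267, -0.565, 0.224] pointing down, gripper open.
Joint ranges: [-2.81, 2.81], [-0.39, 2.02], [-1.27, 1.25], [0.06, 2.57], [-1.19, 4.33], [0.19, 2], [-2.82, 2.82]. Speed limits (rad/s): [1.89, 1.89, 2.39, 2.39, 3.01, 3.01, 3.01].

INTERFACE

Orientations are given as a 3x3 rotation matrix whose columns are the frame's x, y, z axes.
In Python, from rig import robot gives the robot as it stands. Calls block until the motion is done:
- robot.move_ptp(position, orientation): joint-space move of the TCP to a pose.
- robot.move_linear(position, velocity=0.15, frame=None, threshold=None): straight line of the TCP; frame=None keeps the orientation; velocity is the mean speed in m/s. With threshold (N) it stops when the force on the tool has changed by that much, and returns True; else False.
- robot.goto_joints(angles): joint-space move.
- robot.gripper_to(opening): finger opening in m; the grip force is fixed at half the most; returns when the fingers have stopped.
- robot.pause(seconds).
- robot.ik(position, orientation): joint angles nearest the present ones, or None.
- robot.get_state(): the state.
- robot.grab_frame(name): name is "scene" or "top"; returns the picture (400x640x3 uint8, red, green, blue); there is no depth.
- robot.camera_info(name): a dict with "fx", "fy", "cx", "cy" (pixels), "rvec" (rotation vector, rad) and "tvec" (3), from world to camera coordinates, as OpenCV has them. Camera axes: x right, y down, z forward; pixel columns grow to the right and rows downward; lengths in m; the calibration is good to about 2 mm. A picture is of the moment at which its call begins. camera_info takes no time and is no camera call.
A pose or a line that the arm cannot do raises robot.PlanningError and nothing moves.
- robot.sign_off(): hands the job in; it is judged then, once.
The state is a dict: "time": time; "qpos": joint angles; "joint_vel": joint speeds; "effort": joint torques, N m; "ee_pos": TCP position; "tool_rot": TCP orientation; "force": force on the tool from outside, world axes, zero at the start; "moment": the same for the moment, N m; "opening": finger opening in m; "grasp_force": force on a finger pad.
Only numpy, scipy, OpenCV 4.12 (cv2) and the standard library are available. Lean on these libraries where they do the work, as an engineer would, in place of code of your own. Each camera call takes 0.05 s, during which the arm holds its last target. There are 200 camera calls.

## Working session

There is one attempt and no reset: what is moved stays moved. The work goes in short steps, each a Python script; the robot and the scene stay as the last script left them, time stands still between calls to the robot, and variables do not carry over. Pictures are saved under pics/ and viewed, at most 10 in all, crops included, and the job is handed in when it is done.

```bash
mkdir -p pics; ls
python3 - <<'E'
from rig import robot
import cv2
for n in("scene","top"):
    im=robot.grab_frame(n); cv2.imwrite(f"pics/{n}0.png",im[:,:,::-1]); print(n,robot.camera_info(n))
print(robot.get_state())
E
```

```text
pics
scene {'fx': 427.44814222669726, 'fy': 427.44814222669726, 'cx': 311.384842412934, 'cy': 199.21948934605527, 'rvec': array([ 1.20663008,  2.35875381, -0.93084772]), 'tvec': array([ 0.32515626, -0.21760653,  1.52512563])}
top {'fx': 445.3752544753507, 'fy': 445.3752544753507, 'cx': 312.4094859130349, 'cy': 198.62246547553718, 'rvec': array([ 2.15464057, -2.09973734,  0.22246334]), 'tvec': array([-0.03468632,  0.52068058,  1.34152695])}
{'time': 0.1, 'qpos': array([ 1.08848126,  0.41794322, -0.01028936,  1.61411868,  0.00472121,
        1.11069741, -0.05299284]), 'joint_vel': array([ 0.00208245, -0.00204145,  0.00110298, -0.00061478, -0.00146315,
       -0.00072485,  0.00023349]), 'effort': array([ 2.49103931e-05, -8.52580833e+01,  6.39949199e-01, -4.26693535e+01,
       -4.88423591e-02,  1.64885254e-02, -1.08188160e-04]), 'ee_pos': array([ 0.26651261, -0.56496897,  0.22366786]), 'tool_rot': array([[ 9.04398986e-01,  4.26687391e-01, -5.87102609e-04],
       [ 4.26687780e-01, -9.04398460e-01,  9.81695801e-04],
       [-1.12097475e-04, -1.13835420e-03, -9.99999346e-01]]), 'force': array([0.75793411, 1.11054793, 0.25582946]), 'moment': array([-0.01859354, -0.0199117 , -0.00624095]), 'grasp_force': 0.0, 'opening': 0.0939681817765669}
```

View pics/scene0.png

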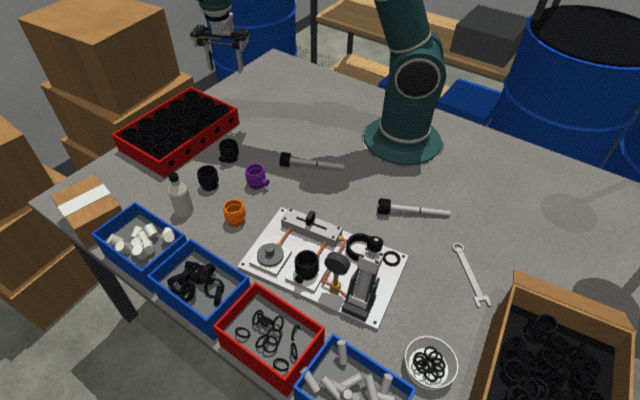

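View pics/top0.png

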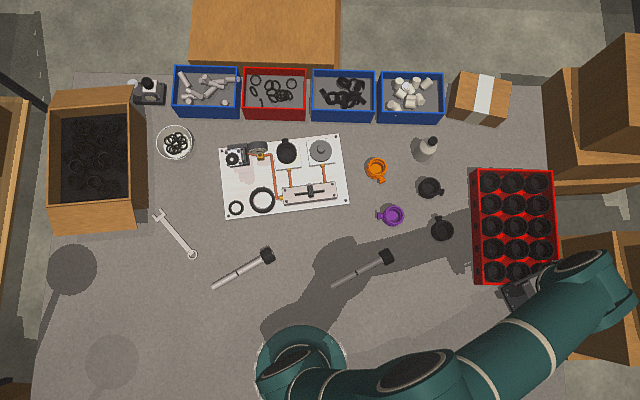

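The top view shows the tester plate at about (219–350, 134–220). The fitting is in the nest at (286,151), the blank at (320,151), the selector near (310,190) and the knob near (233,150). The fitting's nest is on the +y (left) side, so the slide target is 0.07. Next I measure the plate's pose and look at an enlarged view.

```bash
cat > h.py <<'E'
import numpy as np,cv2
from rig import robot
def cam(n):
    c=robot.camera_info(n);K=np.array([[c["fx"],0,c["cx"]],[0,c["fy"],c["cy"]],[0,0,1]])
    return K,np.array(c["rvec"]),np.array(c["tvec"])
def plane(n,uv,z):
    K,r,t=cam(n);R=cv2.Rodrigues(r)[0];o=-R.T@t
    d=np.c_[np.atleast_2d(uv),np.ones(len(np.atleast_2d(uv)))]@np.linalg.inv(K).T@R
    return o+d*((z-o[2])/d[:,2])[:,None]
def proj(n,p):
    K,r,t=cam(n);return cv2.projectPoints(np.atleast_2d(p).astype(float),r,t,K,None)[0][:,0]
E
python3 - <<'E'
from h import *
im=cv2.imread("pics/top0.png");hsv=cv2.cvtColor(im,cv2.COLOR_BGR2HSV)
m=((hsv[...,2]>185)&(hsv[...,1]<40)).astype(np.uint8)*255
roi=np.zeros_like(m);roi[125:228,210:360]=255;m&=roi
m=cv2.morphologyEx(m,cv2.MORPH_OPEN,np.ones((3,3)))
c=np.vstack([x for x in cv2.findContours(m,0,2)[0] if cv2.contourArea(x)>60])
h=cv2.convexHull(c)[:,0].astype(float)
W=plane("top",h,0.015)[:,:2]
r=cv2.minAreaRect((W*1000).astype(np.float32));print("rect mm",r)
print("corners",cv2.boxPoints(r).round(1))
box=cv2.boxPoints(r)/1000
for n in("top","scene"):
    p=proj(n,np.c_[box,np.full(4,.015)]);print(n,p.round(1).tolist())
for n,(x0,x1,y0,y1) in{"top":(210,360,125,228),"scene":(235,415,200,330)}.items():
    i=cv2.imread(f"pics/{n}0.png")
    p=proj(n,np.c_[box,np.full(4,.015)])
    s=4;o=cv2.resize(i[y0:y1,x0:x1],None,fx=s,fy=s,interpolation=cv2.INTER_CUBIC)
    cv2.polylines(o,[((p-[x0,y0]+.5)*s).astype(np.int32)],True,(0,255,0),1)
    cv2.imwrite(f"pics/crop_{n}.png",o)
E
```

```text
rect mm ((602.9586791992188, 75.58355712890625), (237.84410095214844, 398.34710693359375), 9.25979232788086)
corners [[ 453.5  253. ]
 [ 517.6 -140.1]
 [ 752.4 -101.9]
 [ 688.3  291.3]]
top [[225.1, 219.5], [349.2, 202.9], [338.3, 132.8], [217.8, 148.0]]
scene [[408.6, 254.2], [280.9, 205.7], [237.0, 264.9], [377.7, 327.4]]
```

View pics/crop_top.png

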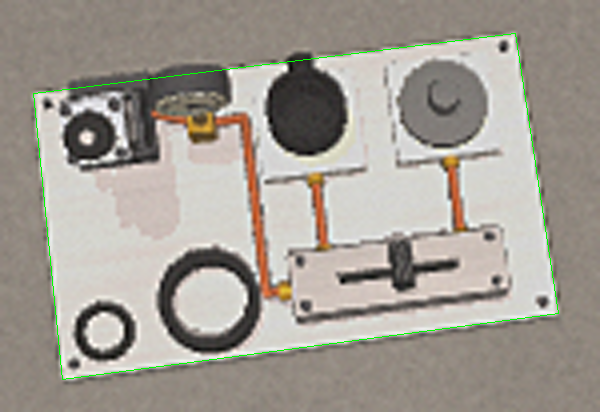

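View pics/crop_scene.png

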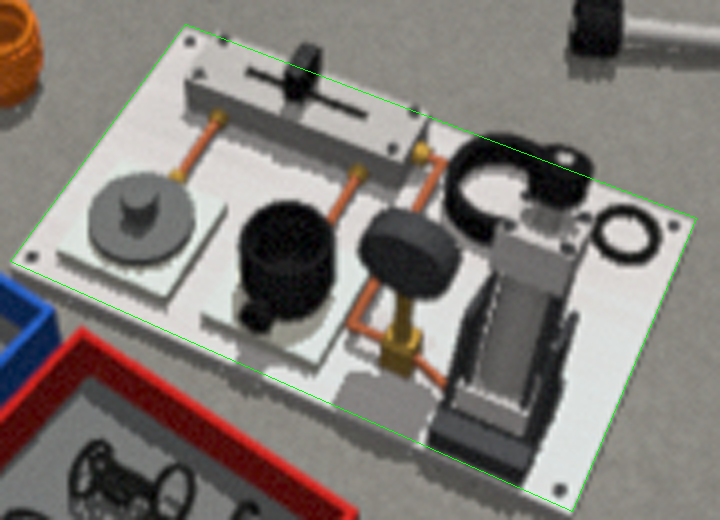

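The two crops agree with the fitted plate rectangle, which measures 238×398 mm. The selector grip is at top-view crop (401,263), the knob at (88,135), and the cylinder leans toward the front. The black fitting is in the y −20 nest and the blank in the y −130 nest. I'll measure the knob and grip by colour mask and check them against the model.

```bash
cat >> h.py <<'E'
th=np.deg2rad(9.26)
RT=np.array([[np.cos(th),-np.sin(th),0],[np.sin(th),np.cos(th),0],[0,0,1]])
T0=np.array([.60296,.07558,0])
def tw(x,y,z):return T0+RT@np.array([x,y,z])/1000
zc=RT@np.array([-np.sin(np.deg2rad(20)),0,np.cos(np.deg2rad(20))])
mouth=tw(34,135,164)
def tri(a,b):
    P=[];q=[]
    for n,uv in(("top",a),("scene",b)):
        K,r,t=cam(n);P.append(K@np.c_[cv2.Rodrigues(r)[0],t]);q.append(np.array(uv,float).reshape(2,1))
    X=cv2.triangulatePoints(P[0],P[1],q[0],q[1])[:,0];return X[:3]/X[3]
def blob(n,f,near,half,v=60):
    im=cv2.imread(f) if isinstance(f,str) else f
    x,y=np.round(near).astype(int);g=cv2.cvtColor(im,cv2.COLOR_BGR2GRAY)[y-half:y+half+1,x-half:x+half+1]
    k,l,s,c=cv2.connectedComponentsWithStats((g<v).astype(np.uint8))
    return [(s[i].tolist(),(c[i]+[x-half,y-half]).round(2).tolist()) for i in range(1,k) if s[i,4]>15]
E
python3 - <<'E'
from h import *
k=mouth+.032*zc;print("mouth",mouth,"knob",k,"axis",zc)
for n in("top","scene"):
    print(n,"knob pred",proj(n,k),"grip mid pred",proj(n,tw(-75,-75,76)))
    print(" knob",blob(n,f"pics/{n}0.png",proj(n,k)[0],10))
    print(" grip",blob(n,f"pics/{n}0.png",proj(n,tw(-75,-75,76))[0],8,80))
    print(" fit",blob(n,f"pics/{n}0.png",proj(n,tw(60,-20,53))[0],18),proj(n,tw(60,-20,53)))
    print(" screws TR",[blob(n,f"pics/{n}0.png",proj(n,tw(a,b,15))[0],4,120) for a,b in((107,-187),(-107,-187),(107,187),(-107,187))],proj(n,[tw(a,b,15) for a,b in((107,-187),(-107,-187),(107,187),(-107,187))]).tolist())
E
```

```text
mouth [0.61479342 0.21429182 0.164     ] knob [0.6039914  0.21253067 0.19407016] axis [-0.33756304 -0.05503611  0.93969262]
top knob pred [[231.69803021 158.16918203]] grip mid pred [[309.22985239 190.69796877]]
 knob [([4, 5, 12, 12, 81], [231.4, 158.78])]
 grip [([0, 2, 17, 13, 71], [309.54, 191.55])]
 fit [([9, 4, 19, 25, 329], [285.9, 151.63])] [[286.24656545 153.30221188]]
 screws TR [[], [], [], []] [[335.1603478506989, 136.6575893001635], [344.9387909212902, 199.77901905512113], [221.88848756446453, 150.98974382658878], [228.5739201793774, 215.25174522725868]]
scene knob pred [[374.79765562 243.20456182]] grip mid pred [[311.20874733 216.36377914]]
 knob [([0, 2, 18, 18, 214], [373.04, 243.49])]
 grip [([0, 3, 13, 14, 110], [310.12, 218.32])]
 fit [([6, 4, 23, 32, 604], [305.71, 265.82])] [[306.80315232 265.3635932 ]]
 screws TR [[], [], [], []] [[243.34158313840658, 263.2748060300506], [282.4683631120472, 209.71414067537987], [374.72128878209605, 321.11705807127396], [402.9442115545752, 255.74532162002657]]
```

The predictions match the blobs to about 1 px. Now the selector: approach from above, close along tester y, and draw it in +y until it meets the stop.

Run:
```python
from h import *
g=plane("top",[310.0,190.6],.086)[0]
l=RT.T@(g-T0)*1000;print("grip tester mm",l)
s=[]
for sg in(1,-1):
    yx=RT[:,1]*sg;z=np.array([0,0,-1.]);R=np.c_[np.cross(yx,z),yx,z]
    q=robot.ik(tw(-75,l[1],76),R);print(sg,q)
    if q is not None:s.append((np.abs(np.array(q)-robot.get_state()["qpos"]).max(),sg,R))
R=min(s,key=lambda a:a[0])[2]
robot.move_ptp(tw(-75,l[1],190),R)
robot.gripper_to(.05)
hit=robot.move_linear(tw(-75,l[1],76),velocity=.1,threshold=12);print("hit",hit)
robot.gripper_to(.0)
st=robot.get_state();print(st["time"],st["opening"],st["grasp_force"],st["force"],RT.T@(st["ee_pos"]-T0)*1000)
im=robot.grab_frame("scene");cv2.imwrite("pics/s1.png",cv2.resize(im[170:300,235:415,::-1],None,fx=3,fy=3))
```

```text
grip tester mm [-77.10867144 -76.9721797   86.        ]
1 [ 0.50510074  0.55877712 -0.68192631  1.92128953  0.47171473  0.82616436
  1.30178477]
-1 [ 0.22372481  0.48285346 -0.31891915  1.93049608  0.21278635  0.76058856
 -1.62522015]
hit False
5.05 0.015649376855490345 30.000156462192535 [-0.00871653 -0.84106668  1.63312387] [-74.99284348 -77.03239026  76.03747084]
```

View pics/s1.png

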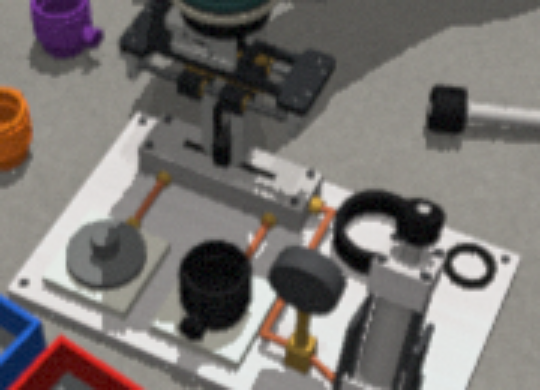

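The picture shows the fingers closed on the selector grip at crop (220,140). The opening is 15.6 mm against a 16 mm grip, so the grasp is good. Now slide it to the +y stop, let go and check.

Run:
```python
from h import *
def rep(t):
    s=robot.get_state();print(t,s["time"],round(s["opening"],4),s["grasp_force"],(RT.T@s["force"]).round(1),(RT.T@(s["ee_pos"]-T0)*1000).round(1))
y=RT.T@(robot.get_state()["ee_pos"]-T0)*1000
print(robot.move_linear(tw(-75,-30,76),velocity=.04,threshold=15));rep("stop")
p=RT.T@(robot.get_state()["ee_pos"]-T0)*1000
robot.gripper_to(.05);rep("open")
robot.move_linear(tw(-75,p[1],190),velocity=.2)
im=robot.grab_frame("top")[:,:,::-1];cv2.imwrite("pics/t2.png",cv2.resize(im[125:228,210:360],None,fx=4,fy=4))
im=robot.grab_frame("scene")[:,:,::-1].copy();cv2.imwrite("pics/s2.png",cv2.resize(im[190:330,235:415],None,fx=4,fy=4))
# candidate knob poses
k=mouth+.035*zc
for a in(0,90,180,270):
    a=np.deg2rad(a);yy=np.cos(a)*RT[:,1]+np.sin(a)*np.cross(zc,RT[:,1]);R=np.c_[np.cross(yy,-zc),yy,-zc]
    for d in(.0,.045,.1):
        q=robot.ik(k+d*zc,R);print(np.rad2deg(a),d,None if q is None else np.round(q,2))
```

```text
True
stop 5.9917 0.0157 30.000836849212646 [-0.3 -3.8  5.8] [-74.9 -39.7  76.1]
open 6.7 0.0498 0.0 [-0.7  0.2 -0.3] [-75.2 -40.2  75.8]
0.0 0.0 [ 0.16  0.39 -0.73  1.87  0.58  0.71  0.85]
0.0 0.045 [ 0.23  0.32 -0.8   1.86  0.5   0.78  0.91]
0.0 0.1 [ 0.32  0.24 -0.89  1.84  0.41  0.86  0.99]
90.0 0.0 [ 0.39  0.51 -1.06  1.86  0.82  0.82  2.25]
90.0 0.045 [ 0.45  0.44 -1.12  1.86  0.72  0.86  2.33]
90.0 0.1 [ 0.53  0.33 -1.18  1.83  0.57  0.92  2.43]
180.0 0.0 [-0.37  0.31 -0.08  1.89  0.2   0.62 -1.99]
180.0 0.045 [-0.24  0.24 -0.23  1.87  0.24  0.71 -2.02]
180.0 0.1 [-0.09  0.17 -0.4   1.85  0.24  0.82 -2.02]
270.0 0.0 [-0.1   0.33 -0.4   1.88  0.38  0.65 -0.56]
270.0 0.045 [-0.02  0.27 -0.5   1.87  0.35  0.73 -0.54]
270.0 0.1 [ 0.09  0.19 -0.61  1.84  0.3   0.83 -0.5 ]
```

View pics/s2.png

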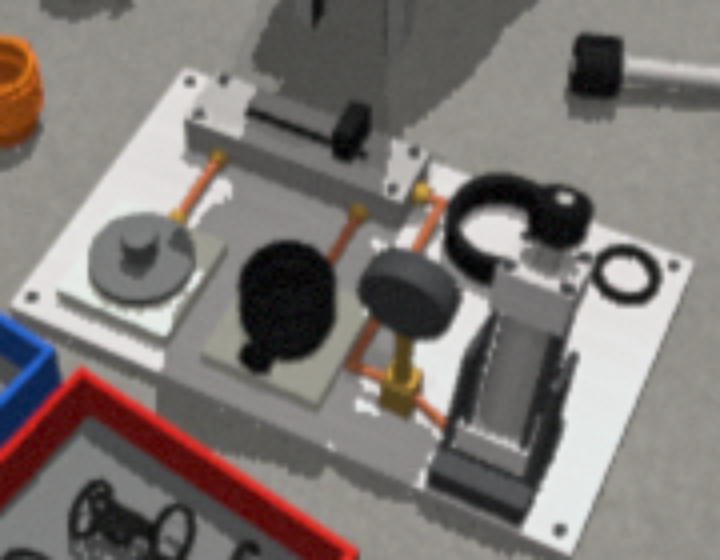

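The selector grip is now at crop (350,130), hard against the +y end. It stopped at y −39.7 mm, where −40 was expected. Now the knob: close in the lean plane, with the tool along the bore.

```bash
cat >> h.py <<'E'
xc=np.cross(RT[:,1],zc)   # cylinder x
C=np.c_[xc,RT[:,1],zc]
yk=xc if False else -np.cross(zc,RT[:,1])
RK=np.c_[np.cross(yk,-zc),yk,-zc]
def rk(t):
    s=robot.get_state();print(t,round(s["time"],2),"open",round(s["opening"]*1000,2),"gf",round(s["grasp_force"],1),"F cyl",(C.T@s["force"]).round(1),"M",(C.T@s["moment"]).round(2),"pos cyl mm",(C.T@(s["ee_pos"]-mouth)*1000).round(2));return s
E
python3 - <<'E'
from h import *
for n in("t2","s2"):pass
robot.move_ptp(mouth+.13*zc,RK);robot.gripper_to(.06);rk("above")
print(robot.move_linear(mouth+.034*zc,velocity=.08,threshold=8));rk("down")
im=robot.grab_frame("scene")[:,:,::-1];cv2.imwrite("pics/s3.png",cv2.resize(im[160:300,290:450],None,fx=4,fy=4))
im=robot.grab_frame("top")[:,:,::-1];cv2.imwrite("pics/t3.png",cv2.resize(im[110:210,180:300],None,fx=4,fy=4))
E
```

```text
above 9.6 open 59.87 gf 0.0 F cyl [ 0.2  0.1 -0.2] M [-0.04  0.29  0.01] pos cyl mm [ 0.0000e+00 -9.0000e-02  1.2996e+02]
False
down 10.95 open 59.97 gf 0.0 F cyl [-0.3 -1.  -0.1] M [-0.02  0.18 -0.  ] pos cyl mm [ 0.33  0.07 34.47]
```

View pics/s3.png

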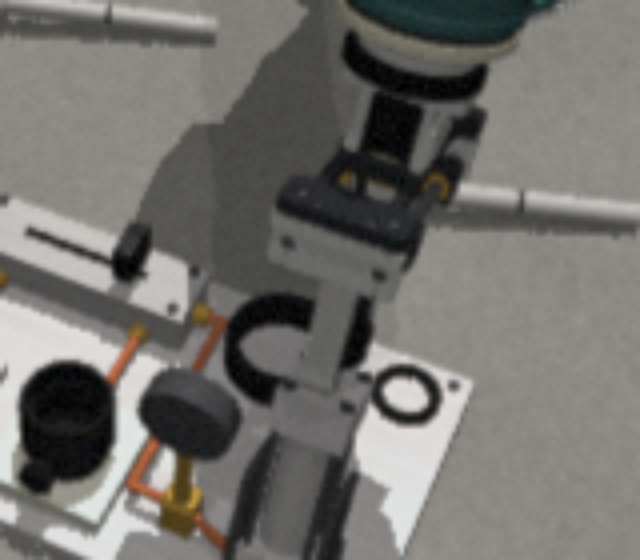

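The gripper straddles the knob, with the rear finger hiding it at crop (335,330), and nothing else is touched. Close nearly to contact, check side force, then grip.

Run:
```python
from h import *
for o in(.040,.036,0):
    robot.gripper_to(o);robot.pause(.1);rk(o)
```

```text
0.04 11.68 open 39.87 gf 0.0 F cyl [-0.7 -0.4 -0.3] M [-0.03  0.25  0.02] pos cyl mm [-4.0e-02  1.0e-02  3.4e+01]
0.036 12.08 open 35.93 gf 0.3 F cyl [-0.6  0.1  0.2] M [-0.06  0.28  0.02] pos cyl mm [-2.000e-02  2.000e-02  3.399e+01]
0 12.41 open 33.87 gf 30.0 F cyl [-1.3 -0.6  0.8] M [-0.03  0.62 -0.  ] pos cyl mm [-1.000e-01  3.000e-02  3.398e+01]
```

The grip is centred: 33.9 mm opening and about 1 N of side force. Draw out along the bore in steps, watching the forces.

Run:
```python
from h import *
s=rk("start");p=s["ee_pos"]
for d in(.015,.03,.045):
    robot.move_linear(p+d*zc,velocity=.03);rk(d)
robot.pause(.3);rk("hold")
im=robot.grab_frame("scene")[:,:,::-1];cv2.imwrite("pics/s4.png",cv2.resize(im[200:280,320:420],None,fx=7,fy=7,interpolation=cv2.INTER_CUBIC))
im=robot.grab_frame("top")[:,:,::-1];cv2.imwrite("pics/t4.png",cv2.resize(im[120:200,190:290],None,fx=7,fy=7,interpolation=cv2.INTER_CUBIC))
print(proj("scene",[mouth,mouth+.0325*zc,mouth+.077*zc]).round(1).tolist())
```

```text
start 12.41 open 33.87 gf 30.0 F cyl [-1.3 -0.6  0.8] M [-0.03  0.62 -0.  ] pos cyl mm [-1.000e-01  3.000e-02  3.398e+01]
0.015 13.06 open 33.01 gf 30.0 F cyl [-0.3 -0.1 -5.3] M [-0.06  0.53  0.03] pos cyl mm [-1.100e-01 -1.000e-02  4.906e+01]
0.03 13.71 open 33.52 gf 30.0 F cyl [-0.7  0.6 -5.1] M [-0.09  0.62  0.01] pos cyl mm [-5.00e-02  4.00e-02  6.41e+01]
0.045 14.36 open 33.43 gf 30.0 F cyl [-1.1  0.  -6.4] M [-0.09  0.7  -0.01] pos cyl mm [-5.000e-02  3.000e-02  7.911e+01]
hold 14.66 open 33.34 gf 30.0 F cyl [-0.9 -0.1 -7.2] M [-0.05  0.55 -0.02] pos cyl mm [-7.000e-02  5.000e-02  7.894e+01]
[[371.7, 254.6], [374.8, 243.0], [379.3, 226.6]]
```

View pics/s4.png

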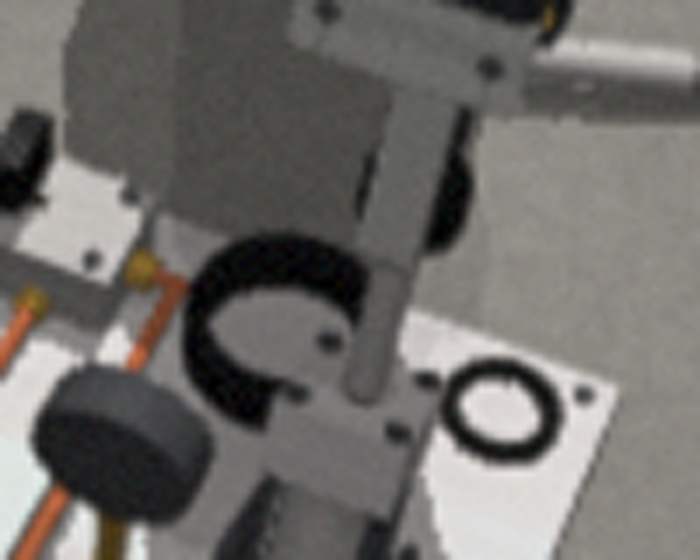

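The rod has been drawn 45 mm with about 7 N axial force and under 1 N to the side. The free rod runs from crop (385,265) to a slightly dark band at the mouth (365,398). To check for slip on the ribs, I'll compare the knob's lower edge along the bore before and after, and read the rod's grey profile.

```bash
cat >> h.py <<'E'
def vw():
    K,r,t=cam("scene");o=-cv2.Rodrigues(r)[0].T@t;v=mouth+.05*zc-o
    w=np.cross(v,zc);w/=np.linalg.norm(w)
    return w if proj("scene",mouth+w*.01)[0,0]>proj("scene",mouth)[0,0] else -w
def prof(g,off,s):
    p=proj("scene",mouth+off*vw()+np.outer(s,zc)).astype(np.float32)
    return cv2.remap(g,p[None,:,0].copy(),p[None,:,1].copy(),cv2.INTER_LINEAR)[0]
def edge(g,off,a,b):
    s=np.arange(a,b,.0005);v=prof(g,off,s);lo,hi=v.min(),v.max();i=np.argmin(v);m=(lo+90)/2
    j=i
    while j>0 and v[j]<m:j-=1
    return round(s[j]*1000,1)
E
python3 - <<'E'
from h import *
g0=cv2.cvtColor(cv2.imread("pics/scene0.png"),cv2.COLOR_BGR2GRAY).astype(np.float32)
g1=np.mean([cv2.cvtColor(robot.grab_frame("scene"),cv2.COLOR_RGB2GRAY).astype(np.float32) for _ in range(8)],0)
np.save("g1.npy",g1)
for o in(.008,.010,.012,.014):
    print(o);print(" 0",prof(g0,o,np.arange(-.005,.06,.003)).astype(int).tolist());print(" 1",prof(g1,o,np.arange(.04,.105,.003)).astype(int).tolist())
for o in(-.003,0,.003):
    print("rod",prof(g0,o,np.arange(-.014,.02,.002)).astype(int).tolist(),prof(g1,o,np.arange(-.014,.02,.002)).astype(int).tolist())
rk("now")
E
```

```text
0.008
 0 [113, 104, 96, 97, 98, 76, 34, 13, 9, 8, 16, 17, 15, 20, 22, 23, 25, 24, 60, 123, 134, 133]
 1 [125, 122, 121, 127, 114, 71, 28, 15, 15, 18, 13, 18, 15, 15, 18, 21, 15, 25, 34, 27, 29, 34]
0.01
 0 [124, 110, 104, 103, 110, 97, 56, 20, 5, 4, 12, 11, 5, 18, 23, 23, 23, 33, 83, 128, 136, 135]
 1 [126, 128, 129, 129, 126, 87, 34, 8, 6, 8, 7, 9, 6, 8, 9, 9, 12, 34, 60, 59, 52, 56]
0.012
 0 [130, 112, 105, 106, 121, 141, 100, 45, 12, 6, 6, 12, 13, 12, 23, 23, 26, 54, 103, 134, 137, 139]
 1 [126, 128, 128, 127, 126, 103, 54, 16, 10, 6, 6, 9, 8, 9, 12, 10, 29, 63, 94, 94, 94, 85]
0.014
 0 [144, 116, 122, 114, 106, 145, 128, 88, 51, 27, 26, 35, 23, 11, 29, 34, 42, 83, 124, 135, 136, 138]
 1 [126, 125, 125, 126, 126, 116, 89, 56, 33, 20, 17, 17, 22, 18, 20, 35, 68, 101, 122, 127, 125, 112]
rod [201, 174, 142, 111, 97, 89, 89, 90, 88, 86, 85, 65, 41, 20, 10, 8, 13] [120, 120, 113, 90, 77, 76, 86, 88, 89, 89, 90, 89, 89, 89, 89, 90, 90]
rod [191, 164, 127, 106, 95, 89, 89, 88, 88, 89, 80, 62, 34, 19, 12, 13, 13] [120, 120, 115, 88, 75, 83, 88, 89, 89, 88, 88, 88, 88, 88, 88, 88, 88]
rod [193, 160, 130, 107, 93, 85, 82, 81, 84, 84, 79, 60, 38, 21, 12, 14, 13] [120, 120, 111, 98, 76, 78, 80, 83, 83, 82, 82, 82, 82, 82, 81, 81, 81]
now 15.16 open 33.47 gf 30.0 F cyl [-1.  -0.1 -7.6] M [-0.07  0.46 -0.01] pos cyl mm [-1.500e-01  1.000e-02  7.893e+01]
```

Run:
```python
from h import *
g0=cv2.cvtColor(cv2.imread("pics/scene0.png"),cv2.COLOR_BGR2GRAY).astype(np.float32);g1=np.load("g1.npy")
K,r,t=cam("scene");o=-cv2.Rodrigues(r)[0].T@t;v=(o-mouth)/np.linalg.norm(o-mouth);te=(v@zc)/np.sqrt(1-(v@zc)**2)
print("tan elev",te,"front of mouth at s mm",-7*te,"bore edge",-7.75*te)
def cross(x,v,lvl):
    i=np.where((v[:-1]-lvl)*(v[1:]-lvl)<=0)[0];return [round(float((x[k]+(lvl-v[k])/(v[k+1]-v[k])*(x[k+1]-x[k]))*1000),1) for k in i]
w=vw()
for nm,g,b in(("0",g0,.032),("1",g1,.077)):
    u=np.arange(.008,.03,.001)
    for ds in(-.012,-.008,-.004,0,.004):
        p=proj("scene",mouth+(b+ds)*zc+np.outer(u,w)).astype(np.float32)
        q=cv2.remap(g,p[None,:,0].copy(),p[None,:,1].copy(),cv2.INTER_LINEAR)[0]
        print(nm,"right edge ds",ds,cross(u,q,70))
    for of in(.006,.008,.010,.012,.014):
        s=np.arange(-.03,.0,.001);q=prof(g,of,b+s);j=np.argmin(q[s>-.02]);bg=q[(s>-.027)&(s<-.022)].mean()
        print(nm,"low edge",of,"bg",round(float(bg)),cross(s,q,(bg+10)/2),"model",round(-12-te*np.sqrt(17**2-(of*1000)**2),1))
s=np.arange(-.012,.006,.001);print(np.mean([prof(g1,of,s) for of in(-.003,-.0015,0,.0015,.003)],0).round(0).tolist())
```

```text
tan elev 0.6747440371083808 front of mouth at s mm -4.723208259758666 bore edge -5.229266287589951
0 right edge ds -0.012 [15.1]
0 right edge ds -0.008 [15.6]
0 right edge ds -0.004 [15.3]
0 right edge ds 0 [15.8]
0 right edge ds 0.004 [16.3]
0 low edge 0.006 bg 75 [-21.5] model -22.7
0 low edge 0.008 bg 94 [-20.2] model -22.1
0 low edge 0.01 bg 109 [-19.2] model -21.3
0 low edge 0.012 bg 124 [-17.3] model -20.1
0 low edge 0.014 bg 117 [-14.2] model -18.5
1 right edge ds -0.012 [16.0]
1 right edge ds -0.008 [16.6]
1 right edge ds -0.004 [16.6]
1 right edge ds 0 [16.3]
1 right edge ds 0.004 [16.4]
1 low edge 0.006 bg 87 [-16.2, -10.8, -8.9] model -22.7
1 low edge 0.008 bg 110 [-21.3] model -22.1
1 low edge 0.01 bg 120 [-20.8] model -21.3
1 low edge 0.012 bg 124 [-19.7] model -20.1
1 low edge 0.014 bg 126 [-17.0] model -18.5
[121.0, 119.0, 113.0, 103.0, 91.0, 80.0, 76.0, 77.0, 80.0, 83.0, 86.0, 88.0, 88.0, 88.0, 88.0, 87.0, 87.0, 87.0]
```

Allowing for the 0.9 mm lateral play, the knob's edges put the draw at 44–45 mm. A dark band has appeared exactly at the mouth's front edge, as a half-emerged groove should look. I'll add 0.5 mm to centre it, check that it doesn't creep, and hand in.

Run:
```python
from h import *
g1=np.load("g1.npy")
robot.move_linear(mouth-.0*zc+C@np.array([-.0001,0,.0795]),velocity=.02);rk("a")
s=np.arange(.05,.065,.001)
def lab(g):
    out=[]
    for of in(.009,.011,.013):
        q=prof(g,of,s);out.append(round(float(np.interp(-65,-q,s))*1000,2))
    return out
def grab():return np.mean([cv2.cvtColor(robot.grab_frame("scene"),cv2.COLOR_RGB2GRAY).astype(np.float32) for _ in range(6)],0)
print("low edge before",lab(g1))
a=grab();print(lab(a));robot.pause(1.2);b=grab();print("after 1.5 s",lab(b))
t=np.arange(-.012,.006,.001);print(np.mean([prof(b,of,t) for of in(-.003,-.0015,0,.0015,.003)],0).round(0).tolist());rk("b")
```

```text
a 15.41 open 33.51 gf 30.0 F cyl [-0.5 -0.6 -8.2] M [-0.05  0.56  0.03] pos cyl mm [-1.10e-01 -2.00e-02  7.95e+01]
low edge before [55.66, 56.83, 58.29]
[56.25, 57.47, 59.84]
after 1.5 s [56.27, 57.55, 59.84]
[121.0, 120.0, 117.0, 109.0, 97.0, 86.0, 81.0, 80.0, 82.0, 84.0, 87.0, 89.0, 89.0, 89.0, 89.0, 88.0, 88.0, 88.0]
b 17.21 open 33.29 gf 30.0 F cyl [-0.7 -1.1 -8.7] M [-0.05  0.59 -0.01] pos cyl mm [-1.400e-01  1.000e-02  7.945e+01]
```

The knob followed 0.6 mm and holds without creep. The band got slightly fainter rather than darker, though, so I'll take a closer look at the mouth before handing in.

Run:
```python
from h import *
im=robot.grab_frame("scene")[:,:,::-1]
a=cv2.resize(im[225:270,345:400],None,fx=12,fy=12,interpolation=cv2.INTER_NEAREST);cv2.imwrite("pics/s5.png",a)
g=cv2.cvtColor(im.copy(),cv2.COLOR_BGR2GRAY);print(g[248:262,362:384])
```

```text
[[111 112 108  65  42  38  56 103  96  88  93  90  85  80 104 178 199 198
  195 197 202 211]
 [114 113 102  81  51  41  60  94  86  84  93  88  87  80 113 193 201 196
  198 203 212 214]
 [110 109 107 103  83  75  88  99  88  87  91  85  86  77 109 180 198 197
  200 206 215 216]
 [109 108 107 104 102 104 102  92  87  89  92  86  82  78 102 139 190 198
  201 213 217 217]
 [112 108 105 103 107 109 105  89  84  91  90  88  81  83 110 130 168 174
  172 186 194 213]
 [113 111 110 105 106 103 101  82  86  94  90  86  79  86 110 124 123  92
   66  73 114 184]
 [ 89 111 116 114 112 112  99  82  86  92  93  83  80  92 116 121 113  73
   35  34  65 111]
 [ 49  65 100 119 120 118  94  69  84  94  91  81  80  97 109 119 119 102
   74  65  68  76]
 [ 38  54  93 121 122 120 102  79  78  83  81  75  83 104 111 118 119 117
  118 107  97  64]
 [ 66  81 106 120 122 118 120 109  91  81  78  87 100 109 116 121 120 123
  122 114  96  48]
 [100 116 115 123 121 124 122 120 120 115 114 112 119 120 122 121 119 122
  120 113  87  37]
 [109 109 110 116 118 118 119 122 121 121 123 120 120 110 112 115 121 120
  112  96  99  44]
 [110 105 109 109 105 118 118 118 119 121 120 125 115  80  75  90 108 119
   97  91 127  72]
 [110 106 106 106 108 108 108 109 114 118 116 117 111  50  37  46  76 108
   88 111 186 141]]
```

View pics/s5.png

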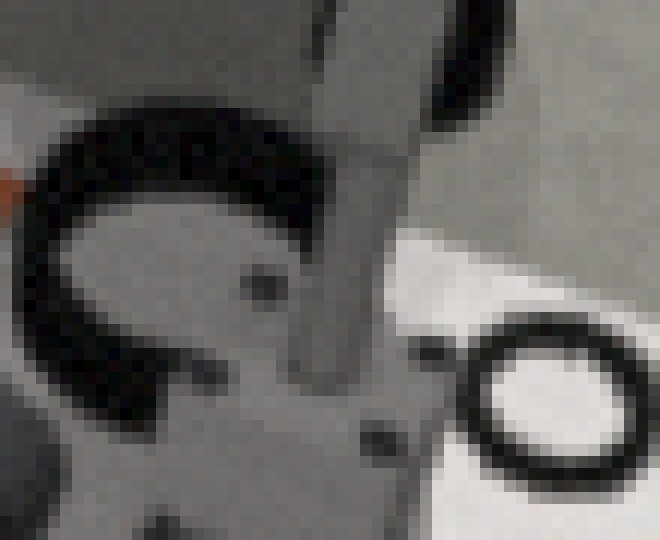

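The rod meets the mouth at crop (325,385), with only a faint dark rim there. That could be the groove's half or just the bore gap. I'll test it by drawing another 1.5 mm, since a groove would darken clearly.

```bash
cat >> h.py <<'E'
def grab(k=6):return np.mean([cv2.cvtColor(robot.grab_frame("scene"),cv2.COLOR_RGB2GRAY).astype(np.float32) for _ in range(k)],0)
def show():
    s=np.arange(.05,.068,.001);b=grab();t=np.arange(-.012,.006,.001)
    print("rim",np.mean([prof(b,of,t) for of in(-.002,0,.002)],0).round(0).astype(int).tolist(),"knob",[round(float(np.interp(-65,-prof(b,of,s),s))*1000,2) for of in(.009,.011,.013)])
E
python3 - <<'E'
from h import *
show()
for z in(.0802,.081):
    robot.move_linear(mouth+C@np.array([-.0001,0,z]),velocity=.02);robot.pause(.2);rk(z);show()
E
```

```text
rim [122, 120, 116, 108, 95, 84, 79, 80, 81, 84, 88, 90, 90, 90, 90, 90, 89, 88] knob [56.27, 57.49, 59.77]
0.0802 18.01 open 33.63 gf 30.0 F cyl [-2.  -0.9 -6.5] M [-0.09  0.74 -0.  ] pos cyl mm [-5.000e-02  6.000e-02  8.028e+01]
rim [121, 120, 116, 108, 94, 81, 73, 71, 74, 79, 85, 90, 92, 93, 92, 91, 90, 89] knob [57.08, 58.17, 59.92]
0.081 18.76 open 33.12 gf 30.0 F cyl [-2.   0.1 -6.2] M [-0.06  0.65  0.06] pos cyl mm [-1.000e-01 -1.000e-02  8.102e+01]
rim [121, 120, 117, 112, 104, 93, 82, 73, 69, 73, 80, 85, 89, 91, 91, 90, 89, 89] knob [57.95, 59.02, 60.51]
```

Drawing further darkens the band (79→71→69), and at TCP 81.0 mm bright rod starts to appear below it, so the groove is nearly fully out there. Half out, meaning level, is about 1.5 mm less, at TCP ≈ 79.6 mm. That agrees with the knob-edge estimate. I'll go back to it and confirm it holds.

Run:
```python
from h import *
robot.move_linear(mouth+C@np.array([-.0001,0,.0797]),velocity=.015);robot.pause(.3);rk("back");show()
robot.pause(1);rk("hold");show()
```

```text
back 19.61 open 33.36 gf 30.0 F cyl [-0.7 -1.2 -8.4] M [-0.    0.54  0.05] pos cyl mm [-1.600e-01 -2.000e-02  7.965e+01]
rim [121, 121, 118, 110, 97, 84, 79, 78, 80, 84, 88, 90, 91, 91, 90, 89, 88, 88] knob [56.27, 57.53, 59.88]
hold 20.91 open 33.51 gf 30.0 F cyl [-0.4  0.8 -8.3] M [-0.05  0.63  0.04] pos cyl mm [-0.1 -0.  79.7]
rim [122, 120, 118, 110, 97, 85, 79, 78, 80, 83, 87, 90, 90, 90, 90, 90, 89, 88] knob [56.28, 57.55, 59.85]
```

Run:
```python
from h import *
print(robot.sign_off());rk("end")
```

```text
the job is handed in; nothing more can be done
None
the job is handed in; nothing more can be done
```

I slid the selector to its stop on the fitting's side, then drew the rod about 45 mm (roughly ±1 mm by camera), overshooting by about 1.5 mm and easing back, and handed in at about 21 s holding it by the knob with the groove level with the mouth.

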